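# Clamp the blue sample box on the shaker

## Task

Put the blue-lidded sample box on the shaker: lift the reagent cartons off it and set them aside on the bench, lay the box on the rubber rails between the two clamp bars, then, with the red lever only half closed, turn the black three-armed nut clockwise until the lever meets firm resistance, and swing the lever fully closed so that the box is clamped tight. Put all the cartons back side by side on the grey-lidded box, which stays where it is in the stack, let go of everything, and leave the other things on the bench alone.

Things in the scene. Friction and masses are not known exactly. Their poses are not given: they have to be found in the camera images.
- shaker: Bench-top platform shaker, fixed; origin on the bench under its centre. White housing 220 x 200 mm, 84 tall; on it an aluminium platform (x +-70, y -134 to +130 mm, top z 107). Its y axis is the clamp's axis (at z 123): from -y to +y, black nut, nut-side clamp bar, two rubber rails, lever-side clamp bar, spring, red cam lever
- box_seat (a point): Middle of the shaker at the top of the rails, z 137 mm, axes as the shaker's. The two rubber rails (x +-22 mm, 18 wide, y -84 to +84) carry the box. The box lies along y with its underside's centre here; clamped, its centre is 0 to 7 mm towards +y of here if the nut is set well
- nut_bar: Nut-side clamp bar, aluminium, 90 mm long in x, 16 thick, z 110 to 175 mm; origin mid lower edge of its inner face (looks to +y). That face is at the shaker's y = -106 mm + 10 mm per turn of the nut (1.59 mm per rad)
- clamp_bar: Lever-side clamp bar, the same size; origin mid lower edge of its inner face (looks to -y). Unloaded, that face is at the shaker's y = 105 mm - 10 mm x (cos 0.25 - cos(lever + 0.25)): about 10 mm further in at half closed and 20 mm at closed. A stiff spring (14 N/mm) sits between cam and bar
- nut_axis (a point): Middle of the nut, on the clamp's axis: 148 mm to the -y side of the shaker's centre, z 123 mm, beyond the platform's edge. The nut has three arms 120 degrees apart that reach 44 mm from the axis (14 mm thick, 20 mm wide along the axis); hub 28 mm across
- nut (a joint): Black three-armed nut turning about the shaker's y. Rad, 0 (loose) to 11, grows as it is tightened: clockwise seen from its end, upper arms go to +x, arms on the +x side go down. At 0 one arm points straight up. Starts at 0 to 2.5, takes 0.26 N m, stays put. With the box in, at about 7 the half closed lever just meets resistance; below 4.7 is too loose
- lever_hinge (a point): Pivot of the cam lever (vertical axis), fixed on the shaker: 155 mm to the +y side of its centre, z 123 mm
- lever_tip (a point): Middle of the lever's upright red paddle, 80 mm from the pivot; paddle 45 mm long (56 to 101 mm from the pivot), 10 mm thick, z 115 to 155 mm
- lever (a joint): Red cam lever, swings level about lever_hinge. Rad: 0 open (points to the shaker's +x, 0.19 rad outward), 1.4 half closed (straight out to +y), 2.95 fully closed (points to -x along the platform's edge); counter-clockwise from above closes. Stays put, 1 to 2 N to move when loose. With the box gripped it takes 4 to 15 N at the paddle, most near 2, easing past 2.5 and going over centre at the end
- blue_box: Lidded sample box with a blue lid, 66 (x) x 190 (y) x 52 (z) mm, 0.45 kg, closed and flat on top; origin at the centre of its underside. It starts on the grey box, with cartons on it
- grey_box: The same box with a grey lid, 66 x 190 x 52 mm, 0.6 kg, on the bench at the bottom of the stack; origin at the centre of its underside
- carton1: White reagent carton with a teal band, 46 (x) x 52 (y) x 48 (z) mm, 0.12 kg; origin at the centre of its underside. One to three cartons stand on the blue box at the start (None: not there)
- carton1_center (a point): Centre of the carton with the teal band
- carton2: White reagent carton with a orange band, 46 (x) x 52 (y) x 48 (z) mm, 0.12 kg; origin at the centre of its underside. One to three cartons stand on the blue box at the start (None: not there)
- carton2_center (a point): Centre of the carton with the orange band
- carton3: White reagent carton with a green band, 46 (x) x 52 (y) x 48 (z) mm, 0.12 kg; origin at the centre of its underside. One to three cartons stand on the blue box at the start (None: not there)
- carton3_center (a point): Centre of the carton with the green band
- wash_bottle: White wash bottle, 60 mm across, 180 mm tall, a bystander; origin at the centre of its underside
- tube_rack: White rack of blood tubes, 75 x 200 mm, 98 mm tall, a bystander; origin at the centre of its underside
- tip_box: Blue pipette tip box, 85 x 125 x 63 mm, a bystander; origin at the centre of its underside
- control_jar: Jar with a red cap, 56 mm across, 62 mm tall, a bystander; origin at the centre of its underside
Things that resemble listed ones, but are neither listed nor needed, are in the scene too. Leave any orange or yellow look-alike of the blue_box alone.

How it is judged (in metres and radians):
On the way, in this order (a step that is already met when the one before it is completed fails the run):
1. the cartons are off the blue box and stand lower than its lid, on the bench, while it still lies on the grey box (z of each of carton1_center, carton2_center, carton3_center in the frame of blue_box below 0.045 m and horizontal distance between blue_box and grey_box below 0.05 m and z of blue_box in the frame of grey_box between 0.045 and 0.06 m), for 0.2 s.
2. the blue box lies on the rails between the clamp bars (x of blue_box in the frame of box_seat between -0.02 and 0.02 m and y of blue_box in the frame of box_seat between -0.02 and 0.025 m and z of blue_box in the frame of box_seat between -0.006 and 0.006 m and angle between the y axis of blue_box and the y axis of shaker, either way round below 0.12 rad and angle between blue_box's own z axis and vertical below 0.08 rad), for 0.2 s.
3. the nut is tightened far enough with the lever about half closed, the box in place (all of step 2 and value of joint nut above 4.7 rad and value of joint lever between 0.8 and 2.4 rad), for 0.2 s.
4. the lever is swung fully closed and the box is clamped tight (value of joint lever above 2.75 rad and contact force between clamp_bar and blue_box above 40 N), for 0.2 s.
At the end, for the whole second after the job is handed in: Blue box flat on the rails (20 mm, 0.12 rad), clamped with over 40 N, nut past 4.7 rad, lever past 2.75 rad; every carton present at rest on the grey lid, any face down, centre within 28 mm across and 85 mm along of the lid's middle, not on one another; all released (all of step 2 and all of step 4 and value of joint nut above 4.7 rad and x of carton1_center in the frame of grey_box between -0.028 and 0.028 m and y of carton1_center in the frame of grey_box between -0.085 and 0.085 m and z of carton1_center in the frame of grey_box between 0.068 and 0.086 m and linear speed of each of carton1, carton2, carton3 below 0.02 m/s and x of carton2_center in the frame of grey_box between -0.028 and 0.028 m and y of carton2_center in the frame of grey_box between -0.085 and 0.085 m and z of carton2_center in the frame of grey_box between 0.068 and 0.086 m and x of carton3_center in the frame of grey_box between -0.028 and 0.028 m and y of carton3_center in the frame of grey_box between -0.085 and 0.085 m and z of carton3_center in the frame of grey_box between 0.068 and 0.086 m); the robot touches nothing.
It fails at once if the wash bottle is pushed more than 40 mm away or knocked over (distance of wash_bottle from where it was at the start of the episode above 0.04 m or angle between wash_bottle's own z axis and vertical above 0.5 rad).
It fails at once if the tube rack is pushed more than 40 mm away or knocked over (distance of tube_rack from where it was at the start of the episode above 0.04 m or angle between tube_rack's own z axis and vertical above 0.5 rad).
It fails at once if the tip box is pushed more than 40 mm away or knocked over (distance of tip_box from where it was at the start of the episode above 0.04 m or angle between tip_box's own z axis and vertical above 0.5 rad).
It fails at once if the red-capped jar is pushed more than 40 mm away or knocked over (distance of control_jar from where it was at the start of the episode above 0.04 m or angle between control_jar's own z axis and vertical above 0.5 rad).
It fails at once if the grey box is moved more than 60 mm (distance of grey_box from where it was at the start of the episode above 0.06 m).
Of carton1, carton2, carton3 only 1 to 3 are there at a start; the rules pass over those that are not, and their reading is None.
At some moment in a run one of carton1, carton2, carton3 may be knocked a few centimetres aside while the robot is not near it.
Once in a run the grip may slacken for a moment while it holds something.
It also fails if it takes over 210 s, if anything falls off the work surface, if the arm or the gripper's body presses on something with over 40 N, if the wrist force passes 120 N, or if a joint passes its speed limit or range.

## Robot

A 6-joint arm with a two-finger parallel gripper is mounted at the origin on the work surface. World frame = base frame: x ahead of the robot, y to its left, z up, the work surface at z = 0. Lengths are in mm, angles in rad, forces in N, time in s.
With the tool pointing down it reaches from about 400 to 925 mm from the base axis. Payload 12.5 kg.
Tool frame: the origin (TCP) lies midway between the tips of the shut fingers; the grasp point (between the pads) lies 19 mm behind it; z points along the fingers, y is the line along which they close (so a half turn about z gives the same grasp; the last joint's range is limited). The gripper opens to 95 mm and grips with 3 to 60 N. Pads are 20 mm wide; open, the fingers measure 119 mm over their backs; the gripper's body (75 mm by 180 mm) begins 59 mm behind the grasp point.
Start: joints at [-1.392, 0.491, 1.559, -0, 1.092, -0.106], TCP at [175.627, -599.839, 177.961] pointing down, gripper open.
Joint ranges: [-3.1, 3.1], [-0.84, 2.19], [0.05, 2.79], [-1.13, 4.28], [0.06, 2.93], [-2.69, 2.69]. Speed limits (rad/s): [2.22, 2.22, 2.79, 3.14, 3.14, 3.14].

## Interface

Orientations are given as [roll, pitch, yaw] about the fixed x, y, z axes, in that order (R = Rz(yaw) Ry(pitch) Rx(roll)).
In Python, from cell import * gives the robot as it stands.
- The arm moves only by the tool servo_tool, never from a script. Its argument "moves" is one flat list of numbers, 5 for each row, row after row: the shift along the world's x, y, z as a fraction of full scale, then the turn about the world's z as a fraction of full scale, then the opening, from 0 (shut) to 1 (fully open). A call has 1 to 12 rows; each row is the pose to reach, as a shift and turn from the pose commanded when the call began, turning the shorter way round; what a row does not reach only later rows make up. Full scale, the value 1, is 400 mm for a shift and 180 degrees for a turn. A row lasts 1/12 s, in which the tool goes at most 41.7 mm and 7.16 degrees, less where a joint would pass 70% of its speed; a pose out of reach is approached as far as the arm can. A call with a number of a shift or a turn outside -1 to 1 is refused whole. A call with a gripper value outside its range is refused whole. The fingers move at their own pace and stop on an object; the grip force is fixed at half the most. Time passes only in rows, so rows that repeat a pose let the fingers close. It gives the time, the measured TCP pose, the force, the opening and the grip force at its end, in the units of the state.
- state(): the state, without advancing time (a new reading comes with each control period).
- read_camera(name): name is "scene" or "top" or "wrist"; returns (picture, depth): 400x640x3 uint8, blue, green, red; 400x640 float32, mm along the optical axis (not along the pixel's ray), 0 where there is no reading.
- get_calibration(name): a dict with "K" (3x3 intrinsics, pixels), "R" (3x3) and "t" (3): a world point X has camera coordinates R X + t. Camera axes: x right, y down, z forward; pixel columns grow to the right and rows downward; lengths in mm; the calibration is good to about 2 mm. The wrist camera is an equidistant fisheye: a pixel r from the principal point sees the ray r / f radians off the axis. A picture is of the moment at which its call begins: read the wrist's pose just before it. get_calibration takes no time and is no camera call; for the wrist camera it gives the pose at the moment of the call.
- job_done(): hands the job in; it is judged then, once.
The state is a dict: "t": time; "joints": joint angles; "qvel": joint speeds; "tau": joint torques, N m; "eef_pos": TCP position; "tcp_rot": TCP orientation; "ft_force": force on the tool from outside, world axes, zero at the start; "moment": the same for the moment, N m; "opening": opening from 0.0 (shut) to 1.0 (fully open); "grip_force": force on a finger pad.
Only numpy, scipy, OpenCV 4.12 (cv2) and the standard library are available. Lean on these libraries where they do the work, as an engineer would, in place of code of your own. Each camera call takes 0.05 s, during which the arm holds its last target. There are 200 camera calls.

## Working session

There is one attempt and no reset: what is moved stays moved. The work goes in short steps, Python scripts to look and compute and a tool call to move; the robot and the scene stay as the last step left them, time stands still between calls to the robot, and variables do not carry over. Pictures are saved under pics/ and viewed, at most 14 in all, crops included, and the job is handed in when it is done.

Besides the shell and the picture viewer there is one more tool, called after "Emit:" in YAML: its name, and indented under it one key for each argument. servo_tool: Moves the arm, as the interface text tells. Its arguments: {"type":"object","properties":{"moves":{"type":"array"}},"required":["moves"]}

```bash
ls; mkdir -p pics
python3 - <<'E'
from cell import *
import cv2,numpy as np
s=state();print(s)
for n in("scene","top"):
    p,d=read_camera(n);cv2.imwrite(f"pics/{n}0.png",p);np.savez(f"{n}0.npz",p=p,d=d)
    c=get_calibration(n);print(n,c)
E
```

```text
pics
{'t': 0.0, 'joints': array([-1.39159710e+00,  4.91588000e-01,  1.55946067e+00, -1.83708466e-05,
        1.09166089e+00, -1.05600256e-01]), 'qvel': array([ 2.38926596e-03, -6.12227059e-05, -1.30935703e-03,  5.67785203e-04,
       -8.38763633e-04, -7.45574606e-04]), 'tau': array([ 7.32027784e-04, -6.12633848e+01, -2.58179533e+01,  6.92996965e-02,
        4.82486759e-02, -1.01674470e-04]), 'eef_pos': array([ 175.56977188, -599.54192357,  177.34022764]), 'tcp_rot': array([-3.14048025e+00, -1.01525093e-04,  2.84807901e-01]), 'ft_force': array([ 0.00646926,  0.36020156, -0.45228489]), 'moment': array([-0.01886845,  0.06929679, -0.05640124]), 'grip_force': 0.0, 'opening': 0.9986792977107195}
scene {'K': array([[408.71797621,   0.        , 322.58350439],
       [  0.        , 408.71797621, 196.83152709],
       [  0.        ,   0.        ,   1.        ]]), 'R': array([[-0.49279167,  0.87006487, -0.0119786 ],
       [ 0.62627334,  0.3450874 , -0.69906823],
       [-0.60410104, -0.35199688, -0.71495463]]), 't': array([ 319.48474041, -226.67812168, 1571.33985885])}
top {'K': array([[493.36222111,   0.        , 323.55872427],
       [  0.        , 493.36222111, 198.92330133],
       [  0.        ,   0.        ,   1.        ]]), 'R': array([[-0.00554413, -0.99998146, -0.00251819],
       [-0.99746665,  0.00570874, -0.07090626],
       [ 0.07091932,  0.00211869, -0.9974798 ]]), 't': array([ -62.92923589,  527.7881292 , 1465.07391547])}
```

View pics/scene0.png

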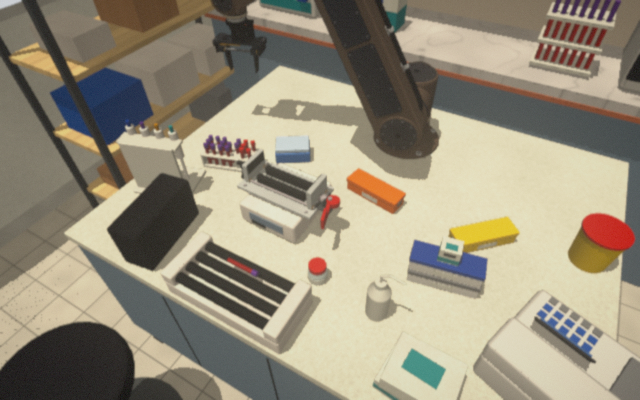

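View pics/top0.png

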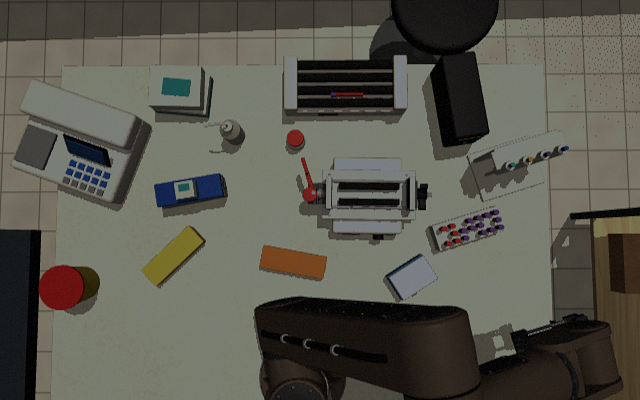

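The scene shows a blue box at top px (190,190) with one teal carton at (184,190). The shaker is centred near (370,195), with its nut at right (425,195) and the red lever open at (307,180). The bottle is at (231,132), the jar at (296,140) and the tube rack at (468,230).

```bash
cat > h.py <<'E'
from cell import *
import cv2,numpy as np
def cloud(p,d,c):
    v,u=np.nonzero(d>0);z=d[v,u];K=c["K"]
    X=np.stack([(u-K[0,2])/K[0,0]*z,(v-K[1,2])/K[1,1]*z,z],1)
    W=(X-c["t"])@c["R"]
    hsv=cv2.cvtColor(p,cv2.COLOR_BGR2HSV)[v,u]
    return W,hsv,u,v
def rect(W):
    r=cv2.minAreaRect(W[:,:2].astype(np.float32)); return np.round(r[0],1),np.round(r[1],1),round(r[2],1),np.round(np.median(W[:,2]),1)
def look(n):
    p,d=read_camera(n);return p,d,get_calibration(n)
E
python3 - <<'E'
from h import *
for n in("top","scene"):
    f=np.load(n+"0.npz");W,H,u,v=cloud(f["p"],f["d"],get_calibration(n))
    def sel(name,xl,yl,zl,hl=(0,180),sm=0,vm=0):
        m=np.ones(len(W),bool)
        for i,l in enumerate((xl,yl,zl)): m&=(W[:,i]>l[0])&(W[:,i]<l[1])
        m&=(H[:,0]>=hl[0])&(H[:,0]<=hl[1])&(H[:,1]>=sm)&(H[:,2]>=vm)
        if m.sum()>5: print(n,name,m.sum(),*rect(W[m]),"mean",W[m].mean(0).round(1))
    P=W[(v>170)&(v<210)&(u>150)&(u<230)] if n=="top" else W[(v>238)&(v<290)&(u>405)&(u<490)]
    print(n,"z hist",np.histogram(P[:,2],bins=np.arange(-10,230,10))[0])
    c=np.median(P[P[:,2]>90],0);print(c)
    xl=(c[0]-120,c[0]+120);yl=(c[1]-130,c[1]+130)
    sel("lid",xl,yl,(90,115),(100,130),80)
    sel("carton",xl,yl,(140,175)); sel("grey",xl,yl,(20,49))
    xs=(420,680);ys=(-350,150)
    sel("plat",xs,ys,(101,112)); sel("rails",xs,ys,(132,142));sel("bars",xs,ys,(168,182));sel("housing",xs,ys,(76,92))
    sel("red",xs,(-50,200),(110,165),(0,10),150); sel("red",xs,(-50,200),(110,165),(170,180),150)
    sel("jar",(550,800),(-50,150),(50,75),(0,180),0)
    sel("bottle",(550,800),(100,300),(20,200))
    sel("tuberack",(350,560),(-420,-200),(50,110))
E
```

```text
top z hist [665 609  31  11  18  55  35  30  25  11 179 979  29  29  23  96 242   0
   0   0   0   0   0]
[549.38851549 307.97654782 104.95958892]
top lid 1095 [550.1 318.6] [ 64.3 189.2] 9.7 103.5 mean [549.5 315.1 103.4]
top carton 338 [547.9 317.1] [45.8 53.6] 8.2 151.7 mean [547.9 316.2 151.4]
top grey 108 [504.  289.4] [108.8 189. ] 29.8 43.3 mean [509.6 294.7  40.6]
top plat 2703 [ 535.7 -177.7] [311.7 140.4] 88.8 106.8 mean [ 533.3 -185.6  106.8]
top rails 1039 [ 540.1 -181.6] [338.1  79.9] 85.0 136.1 mean [ 534.3 -191.3  136.2]
top bars 393 [ 534.5 -191.6] [238.4  90.1] 89.1 174.3 mean [ 535.  -192.7  174.5]
top housing 1765 [ 535.4 -191.1] [198.6 219.6] 88.7 82.9 mean [ 529.6 -191.3   83. ]
top red 233 [573.4 -25.5] [116.6  36.9] 2.1 132.1 mean [557.2 -23.8 135.7]
top red 10 [557.5 -19.4] [86.7 34. ] 24.4 132.1 mean [562.3 -23.7 133.1]
top jar 352 [741.2  -4.2] [112.   95.9] 4.3 60.8 mean [736.8   8.2  60.8]
top bottle 1058 [675.1 236.3] [249.8 127.3] 0.0 104.2 mean [653.8 234.2 102.6]
top tuberack 1560 [ 455.2 -309.9] [209.1 218.7] 0.5 88.4 mean [ 464.  -282.9   88.6]
scene
[... 365 characters left out ...]
5] 15.3 34.1 mean [582.2 327.9  34.8]
scene plat 1245 [ 535.7 -185.4] [328.2 144.7] 89.0 107.4 mean [ 562.8 -185.   107.3]
scene rails 802 [ 541.5 -171.9] [363.8 125.3] 79.1 136.6 mean [ 541.4 -163.7  136.4]
scene bars 320 [ 535.9 -192.8] [243.2  92. ] 89.0 174.7 mean [ 539.  -183.9  174.3]
scene housing 1077 [ 535.7 -220.3] [258.  221.9] 88.9 83.4 mean [ 595.9 -190.9   83.2]
scene red 180 [577.2 -14.1] [115.2  35.4] 21.1 132.6 mean [570.5 -20.7 137. ]
scene jar 276 [736.5  35.5] [119.1  48.4] 32.9 61.9 mean [715.1  20.1  61. ]
scene bottle 1869 [674.8 236.4] [127.1 249.6] 90.0 101.5 mean [659.9 238.2  91.9]
scene tuberack 377 [ 448.5 -308. ] [214. 210.] 22.5 93.6 mean [ 452.1 -306.9   90.4]
```

Emit:
servo_tool:
  moves: [0.3,0.2,0.3,0.1,1,0.875,1,0.3,0.463,1,0.875,1,0.3,0.463,1,0.875,1,0.3,0.463,1,0.875,1,0.3,0.463,1,0.875,1,0.3,0.463,1,0.875,1,0.3,0.463,1,0.875,1,0.3,0.463,1,0.875,1,0.3,0.463,1,0.875,1,0.3,0.463,1,0.875,1,0.3,0.463,1,0.875,1,0.3,0.463,1]

```text
t: 1.1
eef_pos: [494.1, -236.2, 288.9]
tcp_rot: [-3.141, -0.0, 1.746]
ft_force: [0.8, -0.5, -0.1]
opening: 1.002
grip_force: 0.0
```

Emit:
servo_tool:
  moves: [0.055,1,0,0,1,0.055,1,0,0,1,0.055,1,0,0,1,0.055,1,0,0,1,0.055,1,0,0,1,0.055,1,0,0,1,0.055,1,0,0,1,0.055,1,0,0,1,0.055,1,0,0,1,0.055,1,0,0,1,0.055,1,0,0,1,0.055,1,0,0,1]

```text
t: 2.1
eef_pos: [514.9, 163.0, 288.1]
tcp_rot: [-3.141, 0.0, 1.742]
ft_force: [-0.9, -0.2, -0.2]
opening: 0.999
grip_force: 0.0
```

Run:
```python
from h import *
s=state();print(s["t"],s["eef_pos"],s["tcp_rot"],s["joints"])
```

```text
2.1 [514.91453175 163.01970483 288.14268079] [-3.14076053e+00  1.67869734e-04  1.74210627e+00] [ 1.84383825e-01  2.71832127e-01  1.60584628e+00 -1.64626437e-04
  1.26474850e+00  1.31236189e-02]
```

Emit:
servo_tool:
  moves: [0.083,0.384,0,0,1,0.083,0.384,0,0,1,0.083,0.384,0,0,1,0.083,0.384,0,0,1,0.083,0.384,-0.2,0,1,0.083,0.384,-0.35,0,1,0.083,0.384,-0.4,0,1,0.083,0.384,-0.43,0,1,0.083,0.384,-0.43,0,1,0.083,0.384,-0.43,0,0.3,0.083,0.384,-0.43,0,0.3,0.083,0.384,-0.43,0,0.3]

```text
t: 3.1
eef_pos: [550.0, 315.6, 119.5]
tcp_rot: [3.138, -0.001, 1.739]
ft_force: [0.1, 0.1, 0.1]
opening: 0.85
grip_force: 0.0
```

Emit:
servo_tool:
  moves: [0,0,0,0,0.3,0,0,0,0,0.3,0,0,0,0,0.3,0,0,0,0,0.3,0,0,0,0,0.3]

```text
t: 3.52
eef_pos: [548.5, 315.6, 117.0]
tcp_rot: [3.141, -0.0, 1.739]
ft_force: [0.0, 0.4, 0.6]
opening: 0.5
grip_force: 0.0
```

Emit:
servo_tool:
  moves: [0,0,0,0,0,0,0,0,0,0,0,0,0,0,0,0,0,0,0,0]

```text
t: 3.85
eef_pos: [548.4, 315.5, 116.5]
tcp_rot: [-3.142, 0.0, 1.739]
ft_force: [0.4, 0.1, -0.5]
opening: 0.214
grip_force: 0.0
```

Run:
```python
from h import *
p,d,c=look("scene");cv2.imwrite("pics/s1.png",cv2.resize(p[150:350,300:560],None,fx=3,fy=3)[:600])
```

```text
(no output)
```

View pics/s1.png

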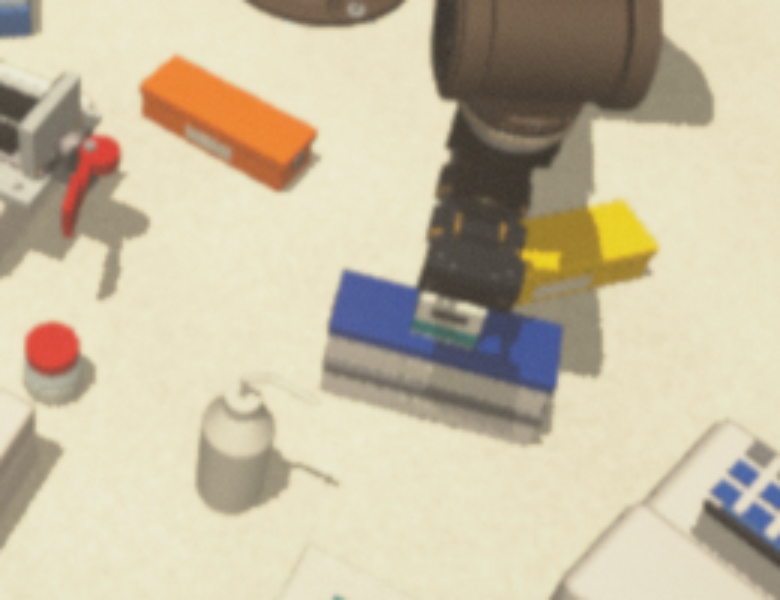

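The carton now sits on the lid's front (+x) edge, in front of the fingers, so it was displaced. I'll raise the arm and measure again.

Emit:
servo_tool:
  moves: [0,0,0.1,0,0.2,0,0,0.2,0,0.2,0,0,0.3,0,1,-0.1,-0.2,0.4,0,1,-0.1,-0.4,0.4,0,1,-0.1,-0.4,0.4,0,1,-0.1,-0.4,0.4,0,1,-0.1,-0.4,0.4,0,1]

```text
t: 4.57
eef_pos: [507.7, 151.3, 278.3]
tcp_rot: [3.14, 0.001, 1.737]
ft_force: [-0.4, 0.3, -0.2]
opening: 0.564
grip_force: 0.0
```

```bash
cat >> h.py <<'E'
def carton(n,xl=(430,700),yl=(180,450),zl=(135,175),hl=(0,180),sm=0):
    p,d,c=look(n);W,H,u,v=cloud(p,d,c);m=(H[:,0]>=hl[0])&(H[:,0]<=hl[1])&(H[:,1]>=sm)
    for i,l in enumerate((xl,yl,zl)): m&=(W[:,i]>l[0])&(W[:,i]<l[1])
    if m.sum()>5: print(n,m.sum(),*rect(W[m]),W[m].mean(0).round(1))
    return p
E
python3 - <<'E'
from h import *
print(state()["eef_pos"])
for n in("top","scene"):
    carton(n);carton(n,zl=(95,115),hl=(100,130),sm=80)
p=carton("top");cv2.imwrite("pics/t1.png",cv2.resize(p[150:250,130:270],None,fx=4,fy=4))
E
```

```text
[507.68792284 151.26071005 278.28352522]
top 203 [536.7 398.2] [63.7 28.7] 8.1 103.6 [537.4 399.1 103.8]
scene 400 [549.2 316. ] [49.4 51.9] 9.4 152.0 [553.9 316.5 150.3]
scene 1204 [554.3 318.2] [ 64.8 185. ] 9.9 103.8 [560.  320.7 103.5]
```

View pics/t1.png

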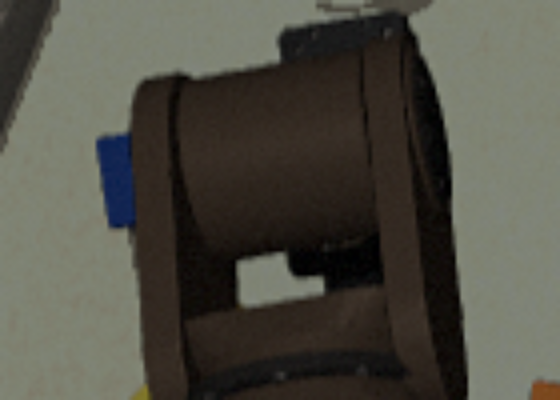

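Run:
```python
from h import *
p,d,c=look("scene");W,H,u,v=cloud(p,d,c)
s=state();e=s["eef_pos"];print(e,s["opening"])
m=(abs(W[:,0]-e[0])<110)&(abs(W[:,1]-e[1])<110)&(W[:,2]>200)&(W[:,2]<420)
for z in range(200,420,15):
    k=m&(W[:,2]>=z)&(W[:,2]<z+15)
    if k.sum()>3: print(z,k.sum(),W[k].min(0).round(),W[k].max(0).round())
x=c["R"]@e+c["t"];x=c["K"]@x/x[2];print(x)
cv2.imwrite("pics/s2.png",cv2.resize(p[100:300,300:560],None,fx=3,fy=3))
w,dw=read_camera("wrist");cv2.imwrite("pics/w2.png",w)
```

```text
[508.55947382 156.65207182 276.08911736] 0.81884960479856
305 21 [546. 150. 314.] [551. 173. 319.]
320 40 [546. 151. 321.] [555. 173. 335.]
335 46 [550. 151. 336.] [556. 174. 350.]
350 60 [470. 137. 350.] [559. 174. 365.]
365 41 [468. 137. 365.] [476. 157. 377.]
380 46 [465. 135. 389.] [596. 202. 395.]
395 260 [427. 109. 395.] [598. 203. 410.]
410 139 [428. 108. 410.] [602. 204. 420.]
[404.14282125 177.7903473    1.        ]
```

View pics/s2.png

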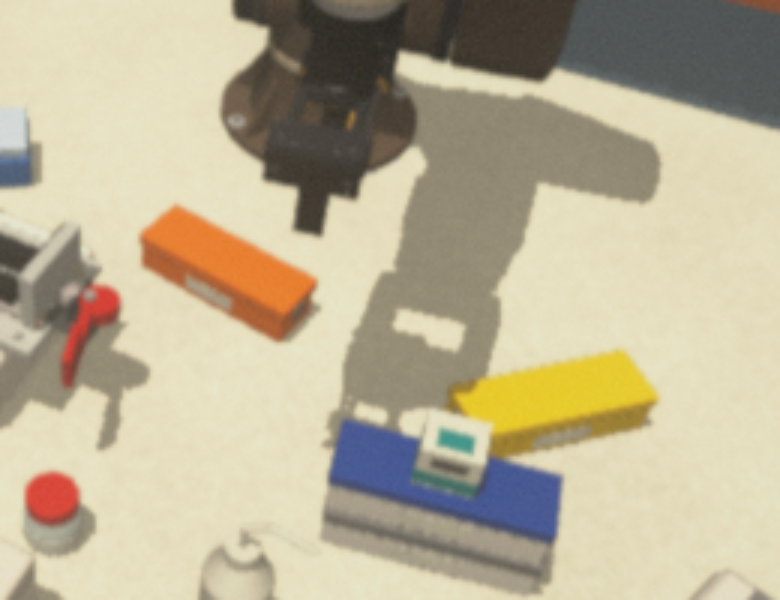

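Run:
```python
from h import *
f=np.load("scene0.npz");c=get_calibration("scene");W,H,u,v=cloud(f["p"],f["d"],c)
def f2(W,e):
  m=(np.hypot(W[:,0]-e[0],W[:,1]-e[1])<75)&(W[:,2]>e[2]-20)
  for z in range(int(e[2])-20,int(e[2])+130,15):
    k=m&(W[:,2]>=z)&(W[:,2]<z+15)
    if k.sum()>3: print(z-int(e[2]),k.sum(),W[k].min(0).round(),W[k].max(0).round())
f2(W,[175.6,-599.5,177.3])
w=get_calibration("wrist");s=state()
print(s["eef_pos"],"camera at",-w["R"].T@w["t"],"axis",w["R"][2],w["K"])
```

```text
40 31 [ 149. -654.  217.] [ 205. -546.  232.]
55 33 [ 152. -653.  232.] [ 204. -544.  247.]
70 37 [ 149. -655.  248.] [ 206. -542.  261.]
85 41 [ 151. -654.  262.] [ 203. -539.  277.]
100 26 [ 161. -656.  277.] [ 205. -536.  291.]
115 62 [ 177. -655.  292.] [ 228. -527.  307.]
[508.5204055  156.67100814 276.05659541] camera at [495.24623391 233.01017625 483.62857393] axis [ 0.04505289 -0.26883877 -0.96213094] [[309.70691629   0.         315.88690276]
 [  0.         309.70691629 199.51977129]
 [  0.           0.           1.        ]]
```

View pics/w2.png

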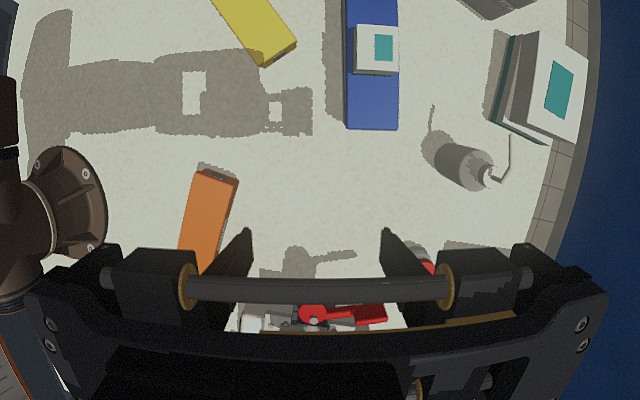

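The wrist view at (240,240) and (390,240) and the depth data show the real fingertips about 38 mm higher than the reported TCP. The carton never moved. I'll retry lower.

Emit:
servo_tool:
  moves: [0.1,0.39,0,0,1,0.1,0.39,0,0,1,0.1,0.39,0,0,1,0.1,0.39,0,0,1,0.1,0.39,-0.1,0,1,0.1,0.39,-0.2,0,1,0.1,0.39,-0.3,0,1,0.1,0.39,-0.4,0,1,0.1,0.39,-0.47,0,1,0.1,0.39,-0.5,0,1,0.1,0.39,-0.5,0,1,0.1,0.39,-0.5,0,1]

```text
t: 5.92
eef_pos: [548.8, 312.2, 77.1]
tcp_rot: [3.141, -0.0, 1.74]
ft_force: [0.7, 0.8, 0.2]
opening: 0.999
grip_force: 0.0
```

```bash
cat >> h.py <<'E'
def fingers(e,r=75,zm=20):
  p,d,c=look("scene");W,H,u,v=cloud(p,d,c)
  m=(np.hypot(W[:,0]-e[0],W[:,1]-e[1])<r)&(W[:,2]>e[2]+zm)&(H[:,2]<70)
  for z in range(int(e[2]),int(e[2])+130,8):
    k=m&(W[:,2]>=z)&(W[:,2]<z+8)
    if k.sum()>3: print(z-int(e[2]),k.sum(),W[k].min(0).round(),W[k].max(0).round())
  return p
E
python3 - <<'E'
from h import *
s=state();print(s["eef_pos"],s["ft_force"])
p=fingers(s["eef_pos"]);cv2.imwrite("pics/s3.png",cv2.resize(p[150:330,340:560],None,fx=3.3,fy=3.3))
E
```

```text
[548.76239028 312.24712429  77.07978431] [0.65817623 0.84188619 0.24677246]
48 10 [498. 299. 125.] [604. 330. 133.]
56 24 [500. 295. 134.] [607. 331. 140.]
64 14 [500. 296. 141.] [609. 330. 146.]
72 9 [604. 311. 149.] [609. 327. 155.]
80 8 [604. 312. 157.] [610. 330. 163.]
```

View pics/s3.png

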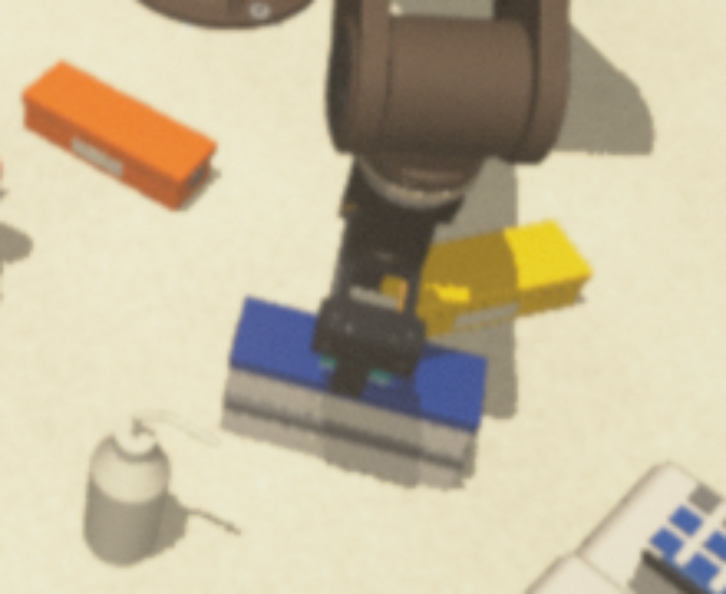

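Fingers now straddle the carton with tips near the lid. Closing.

Emit:
servo_tool:
  moves: [0,0,0,0,0,0,0,0,0,0,0,0,0,0,0,0,0,0,0,0,0,0,0,0,0,0,0,0,0,0,0,0,0,0,0,0,0,0,0,0,0,0,0,0,0,0,0,0,0,0]

```text
t: 6.8
eef_pos: [548.5, 311.5, 76.6]
tcp_rot: [3.142, 0.0, 1.739]
ft_force: [-0.3, -0.2, -0.5]
opening: 0.482
grip_force: 29.9
```

Emit:
servo_tool:
  moves: [0,0,0.05,0,0,0,0,0.12,0,0,0,0,0.2,0,0,-0.02,-0.1,0.2,0,0,-0.05,-0.2,0.2,0,0,-0.05,-0.3,0.2,0,0,-0.05,-0.4,0.2,0,0,-0.05,-0.45,0.2,0,0,-0.05,-0.45,0.12,0,0,-0.05,-0.45,0.04,0,0,-0.05,-0.45,0.0,0,0,-0.05,-0.45,0.0,0,0]

```text
t: 7.8
eef_pos: [526.7, 131.0, 73.5]
tcp_rot: [-3.136, -0.0, 1.739]
ft_force: [0.3, 0.1, -0.9]
opening: 0.484
grip_force: 29.9
```

Emit:
servo_tool:
  moves: [0,0,-0.08,0,0,0,0,-0.15,0,0,0,0,-0.2,0,0,0,0,-0.225,0,0,0,0,-0.235,0,0,0,0,-0.245,0,0,0,0,-0.25,0,0,0,0,-0.255,0,0,0,0,-0.255,0,0]

```text
t: 8.55
eef_pos: [528.8, 131.6, -24.8]
tcp_rot: [3.14, 0.0, 1.739]
ft_force: [-0.3, 0.3, -0.8]
opening: 0.485
grip_force: 29.9
```

Emit:
servo_tool:
  moves: [0,0,-0.006,0,0,0,0,-0.006,0,0,0,0,-0.006,0,0.6,0,0,-0.006,0,0.6,0,0,-0.006,0,0.9,0,0,-0.006,0,0.9,0,0,0.05,0,0.9,0,0,0.15,0,1,0,0.1,0.3,0,1,0,0.3,0.45,0,1,0.06,0.4,0.45,0,1,0.06,0.465,0.45,0,1]

```text
t: 9.55
eef_pos: [543.5, 261.2, 134.5]
tcp_rot: [3.139, -0.0, 1.738]
ft_force: [0.6, -0.1, -0.0]
opening: 0.997
grip_force: 0.0
```

Run:
```python
from h import *
print(state()["eef_pos"])
carton("scene",(440,620),(70,210),(35,60)); carton("top",(440,620),(70,210),(35,60))
carton("scene",zl=(95,115),hl=(100,130),sm=80)
```

```text
[543.52642378 261.18252532 134.53627711]
scene 287 [528.5 136.2] [51.5 51.8] 9.0 47.8 [532.8 137.5  46.9]
top 284 [528.1 137.3] [46.  52.5] 9.0 47.8 [527.9 136.8  47.5]
scene 1274 [554.2 318.6] [ 64.7 184.4] 10.0 103.8 [555.2 327.2 103.5]
```

Emit:
servo_tool:
  moves: [0.016,0.14,0,0,1,0.016,0.14,0,0,1,0.016,0.14,0,0,1,0.016,0.14,-0.08,0,1,0.016,0.14,-0.16,0,1,0.016,0.14,-0.22,0,1,0.016,0.14,-0.26,0,1,0.016,0.14,-0.26,0,0.7,0.016,0.14,-0.26,0,0.5,0.016,0.14,-0.26,0,0.4,0.016,0.14,-0.26,0,0,0.016,0.14,-0.26,0,0]

```text
t: 10.7
eef_pos: [550.2, 316.1, 29.1]
tcp_rot: [3.139, -0.0, 1.739]
ft_force: [0.8, -0.0, -0.4]
opening: 0.707
grip_force: 0.9
```

Emit:
servo_tool:
  moves: [0,0,0,0,0,0,0,0,0,0,0,0,0,0,0,0,0,0,0,0,0,0,0,0,0,0,0,0,0,0]

```text
t: 11.2
eef_pos: [550.2, 316.3, 28.5]
tcp_rot: [3.139, -0.0, 1.74]
ft_force: [3.7, -0.4, 7.1]
opening: 0.691
grip_force: 30.0
```

Emit:
servo_tool:
  moves: [0,0,0.03,0,0,0,0,0.1,0,0,0,0,0.2,0,0,0,0,0.3,0,0,0,0,0.38,0,0,0,-0.08,0.4,-0.01,0,0,-0.16,0.4,-0.02,0,0,-0.24,0.4,-0.04,0,0,-0.32,0.4,-0.06,0,0,-0.4,0.4,-0.06,0,0,-0.45,0.4,-0.06,0,0,-0.5,0.4,-0.06,0]

```text
t: 12.2
eef_pos: [548.1, 114.5, 187.5]
tcp_rot: [-3.139, 0.0, 1.55]
ft_force: [0.9, 0.2, -4.6]
opening: 0.696
grip_force: 30.0
```

Emit:
servo_tool:
  moves: [0,0,0,0,0,0,-0.08,0,0,0,0,-0.16,0,0,0,0,-0.24,0,0,0,-0.01,-0.32,0,0,0,-0.02,-0.4,0,0,0,-0.03,-0.48,0,0,0,-0.037,-0.56,0,0,0,-0.037,-0.64,0,0,0,-0.037,-0.7,0,0,0,-0.037,-0.75,0,0,0,-0.037,-0.75,0,0,0]

```text
t: 13.2
eef_pos: [534.1, -186.4, 187.3]
tcp_rot: [-3.14, -0.0, 1.549]
ft_force: [0.3, 0.6, -4.9]
opening: 0.696
grip_force: 30.0
```

Run:
```python
from h import *
s=state();print(s["eef_pos"],s["tcp_rot"],s["opening"],s["ft_force"])
for n in("top","scene"):
    carton(n,(430,640),(-350,0),(195,290),(100,130),80)
carton("scene",(430,640),(-350,0),(170,179))
```

```text
[ 534.05348478 -186.42005169  187.2967859 ] [-3.14021329e+00 -1.36187488e-04  1.54850058e+00] 0.6957053850989192 [ 0.34243037  0.56094439 -4.90816883]
top 289 [ 534.9 -123. ] [70.3 61. ] 89.6 262.4 [ 538.1 -106.2  262. ]
scene 527 [ 539.9 -178.9] [184.   60.7] 88.4 262.7 [ 545.3 -133.9  262.2]
scene 242 [ 536.5 -192.8] [244.1  91. ] 88.5 175.0 [ 546.4 -154.2  174.8]
```

Emit:
servo_tool:
  moves: [0.0035,-0.024,0,0,0,0.0035,-0.024,-0.02,0,0,0.0035,-0.024,-0.05,0,0,0.0035,-0.024,-0.05,0,0,0.0035,-0.024,-0.05,0,0]

```text
t: 13.77
eef_pos: [535.7, -193.0, 167.0]
tcp_rot: [-3.14, -0.001, 1.551]
ft_force: [-0.4, -0.2, -4.5]
opening: 0.689
grip_force: 30.0
```

Run:
```python
from h import *
s=state();print(s["eef_pos"],s["tcp_rot"])
def ends(W,m,y0,x0,lab):
    for sx in range(-30,31,12):
        k=m&(abs(W[:,0]-x0-sx)<6)
        if k.sum()>8: print(lab,sx,k.sum(),W[k,1].min().round(1),W[k,1].max().round(1))
for n in("top","scene"):
    p,d,c=look(n);W,H,u,v=cloud(p,d,c)
    b=(W[:,0]>490)&(W[:,0]<590)&(W[:,1]>-340)&(W[:,1]<-40)
    ends(W,b&(W[:,2]>232)&(W[:,2]<252)&(H[:,0]>100)&(H[:,0]<130)&(H[:,1]>80),0,535,n+" lid")
    q=b&(abs(W[:,2]-174.5)<3)
    ends(W,q&(W[:,1]>-120),0,535,n+" leverbar"); ends(W,q&(W[:,1]<-250),0,535,n+" nutbar")
cv2.imwrite("pics/s4.png",cv2.resize(p[120:280,210:380],None,fx=3.5,fy=3.5))
```

```text
[ 535.68303064 -193.03832619  167.0238803 ] [-3.14010869e+00 -7.67390485e-04  1.55137517e+00]
top lid -30 13 -108.4 -95.5
top lid -18 37 -115.9 -95.6
top lid -6 53 -157.1 -95.7
top lid 6 62 -152.1 -95.8
top lid 18 59 -129.2 -95.8
top lid 30 56 -131.9 -95.9
top leverbar -30 20 -86.3 -72.7
top leverbar -18 16 -86.3 -72.8
top leverbar -6 18 -86.4 -72.9
top leverbar 6 22 -86.4 -72.9
top leverbar 18 21 -86.5 -73.0
top leverbar 30 25 -86.6 -73.1
top nutbar -30 12 -309.7 -298.7
top nutbar -18 11 -309.6 -303.8
scene lid -18 60 -199.7 -95.7
scene lid -6 79 -191.0 -94.2
scene lid 6 102 -194.1 -95.9
scene lid 18 107 -193.8 -95.4
scene lid 30 146 -279.7 -96.4
scene leverbar -30 19 -88.6 -71.9
scene leverbar -18 16 -89.7 -72.0
scene leverbar -6 19 -88.3 -72.4
scene leverbar 6 19 -89.0 -72.3
scene leverbar 18 19 -88.6 -72.4
scene leverbar 30 16 -90.9 -72.8
scene nutbar 18 15 -314.4 -296.5
scene nutbar 30 18 -313.4 -295.6
```

View pics/s4.png

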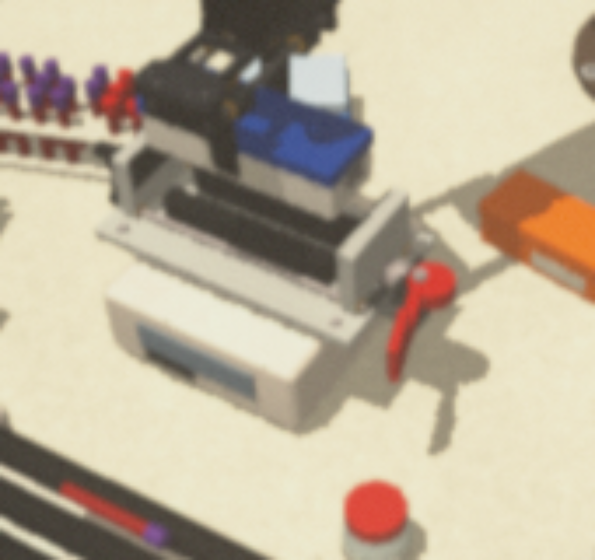

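The box hangs above the rails, aligned between the bars at crop (130,170) and (370,250). Lowering it.

Emit:
servo_tool:
  moves: [0,-0.006,0,0,0,0,-0.006,-0.02,0,0,0,-0.006,-0.05,0,0,0,-0.006,-0.08,0,0,0,-0.006,-0.105,0,0,0,-0.006,-0.12,0,0,0,-0.006,-0.125,0,0,0,-0.006,-0.128,0,0,0,-0.006,-0.131,0,0,0,-0.006,-0.134,0,0,0,-0.006,-0.134,0,0]

```text
t: 14.78
eef_pos: [536.1, -196.0, 114.3]
tcp_rot: [3.141, 0.0, 1.551]
ft_force: [0.2, -0.0, -5.8]
opening: 0.691
grip_force: 30.0
```

Emit:
servo_tool:
  moves: [0,0,-0.005,0,0,0,0,-0.005,0,0,0,0,-0.005,0,0]

```text
t: 15.03
eef_pos: [536.3, -196.2, 113.4]
tcp_rot: [3.14, 0.001, 1.551]
ft_force: [-1.3, 1.2, 5.5]
opening: 0.694
grip_force: 30.0
```

Emit:
servo_tool:
  moves: [0,0,-0.003,0,1,0,0,-0.003,0,1,0,0,-0.003,0,1,0,0,-0.003,0,1,0,0,0.05,0,1,0,0,0.12,0,1,0,0,0.2,0,1,0,0,0.25,0,0,0.1,0.1,0.25,0,0,0.21,0.2,0.25,0,0,0.21,0.3,0.25,0,0,0.21,0.375,0.25,0,0]

```text
t: 16.03
eef_pos: [619.6, -57.2, 211.8]
tcp_rot: [3.141, 0.0, 1.55]
ft_force: [0.4, 0.2, -0.3]
opening: 0.706
grip_force: 0.0
```

Emit:
servo_tool:
  moves: [0,0,0,0,0,0,0,0,0,0,0,0,0,0,0,0,0,0,0,0,0,0,0,0,0]

```text
t: 16.45
eef_pos: [617.7, -59.6, 212.2]
tcp_rot: [3.141, 0.0, 1.549]
ft_force: [-0.5, 0.2, 0.5]
opening: 0.355
grip_force: 0.0
```

Run:
```python
from h import *
s=state();print(s["eef_pos"],s["opening"])
p=fingers(s["eef_pos"])
def red(n):
    p,d,c=look(n);W,H,u,v=cloud(p,d,c)
    m=((H[:,0]<8)|(H[:,0]>172))&(H[:,1]>150)&(W[:,2]>105)&(W[:,2]<165)&(W[:,0]<690)&(W[:,1]>-70)&(W[:,1]<150)&(W[:,0]>400)
    for lo,hi in((520,560),(560,590),(590,610),(610,645)):
        k=m&(W[:,0]>=lo)&(W[:,0]<hi)
        if k.sum()>3:print(n,lo,k.sum(),W[k].min(0).round(),W[k].max(0).round(),W[k].mean(0).round(1))
red("scene");red("top")
carton("scene",(430,640),(-330,-50),(182,196));carton("top",(430,640),(-330,-50),(182,196))
```

```text
[617.71565349 -59.58363662 212.1817673 ] 0.3553013100986159
40 12 [599. -70. 253.] [641. -51. 260.]
48 27 [599. -68. 260.] [643. -50. 268.]
56 22 [598. -61. 268.] [645. -49. 276.]
64 16 [598. -60. 276.] [645. -50. 284.]
72 14 [600. -62. 284.] [645. -50. 291.]
80 13 [638. -61. 293.] [647. -49. 300.]
88 4 [596. -51. 302.] [646. -50. 305.]
104 8 [598. -62. 317.] [601. -53. 323.]
112 6 [598. -56. 326.] [648. -27. 332.]
120 14 [546. -51. 333.] [652. -26. 340.]
128 13 [546. -44. 340.] [685. -26. 347.]
scene 520 70 [523. -36. 121.] [558.  -9. 137.] [543.3 -21.3 130.8]
scene 560 15 [560. -31. 128.] [588. -18. 134.] [570.1 -26.  131.4]
scene 590 8 [592. -19. 153.] [609. -13. 156.] [600.9 -16.4 154.2]
scene 610 29 [610. -17. 128.] [636.  -6. 157.] [625.3 -10.2 150. ]
top 610 6 [625. -10. 150.] [631.  -7. 157.] [628.1  -8.9 154.4]
scene 352 [ 537.3 -193.7] [190.6  67.6] 89.9 188.9 [ 541.2 -251.   188.7]
top 1617 [ 536.  -195.8] [182.  65.] 89.7 188.7 [ 535.5 -199.3  188.7]
```

Emit:
servo_tool:
  moves: [0.006,0.05,0,0,0,0.006,0.05,0,0,0,0.006,0.05,0,0,0,0.006,0.05,0,0,0,0.006,0.05,-0.08,0,0,0.006,0.05,-0.16,0,0,0.006,0.05,-0.24,0,0,0.006,0.05,-0.3,0,0,0.006,0.05,-0.31,0,0,0.006,0.05,-0.31,0,0]

```text
t: 17.53
eef_pos: [619.7, -38.7, 87.1]
tcp_rot: [-3.139, -0.0, 1.55]
ft_force: [0.1, 0.3, 0.4]
opening: 0.004
grip_force: 0.0
```

Emit:
servo_tool:
  moves: [-0.002,0.03,0,0,0,-0.012,0.065,0,0,0,-0.028,0.105,0,0,0,-0.05,0.138,0,0,0,-0.08,0.168,0,0,0,-0.12,0.19,0,0,0,-0.163,0.207,0,0,0,-0.163,0.207,0,0,0,-0.163,0.207,0,0,0]

```text
t: 18.28
eef_pos: [554.8, 45.9, 89.1]
tcp_rot: [3.14, -0.0, 1.553]
ft_force: [0.6, -0.4, 0.4]
opening: 0.002
grip_force: 0.0
```

```bash
cat >> h.py <<'E'
def red(n):
    p,d,c=look(n);W,H,u,v=cloud(p,d,c)
    m=((H[:,0]<8)|(H[:,0]>172))&(H[:,1]>150)&(W[:,2]>105)&(W[:,2]<165)&(W[:,0]<690)&(W[:,1]>-70)&(W[:,1]<150)&(W[:,0]>400)
    k=m&(W[:,2]>140)
    for q,l in((m,"all"),(k,"paddle")):
        if q.sum()>3:print(n,l,q.sum(),W[q].min(0).round(),W[q].max(0).round(),W[q].mean(0).round(1))
E
python3 - <<'E'
from h import *
s=state();print(s["eef_pos"],s["opening"],s["ft_force"])
red("scene");red("top")
E
```

```text
[554.75926021  45.88606336  89.08348357] 0.002424755596763151 [ 0.59251344 -0.44440285  0.44631583]
scene all 48 [516. -57. 124.] [546.  62. 157.] [535.   -7.1 136.3]
scene paddle 12 [535.  55. 143.] [544.  62. 157.] [540.8  58.1 151.1]
top all 162 [509. -56. 107.] [547.  -3. 139.] [526.4 -35.2 130.3]
```

Emit:
servo_tool:
  moves: [0.04,0,0.03,0,0,0.04,0,0.12,0,0,0.04,0,0.22,0,0,0.0,-0.08,0.3,0,0,0,-0.18,0.3,0,0,-0.05,-0.28,0.3,0,0,-0.1,-0.38,0.3,0,0,-0.13,-0.48,0.3,0,0,-0.135,-0.58,0.3,0,0,-0.135,-0.68,0.3,0,0,-0.135,-0.78,0.3,0,0,-0.135,-0.88,0.3,0,0]

```text
t: 19.38
eef_pos: [500.9, -308.4, 208.4]
tcp_rot: [3.141, 0.0, 1.55]
ft_force: [1.9, -0.2, 0.2]
opening: 0.007
grip_force: 0.0
```

```bash
cat >> h.py <<'E'
def nut(n="scene",cx=532.6,cy=-341,cz=123,show=True):
    p,d,c=look(n);W,H,u,v=cloud(p,d,c)
    r=np.hypot(W[:,0]-cx,W[:,2]-cz);m=(abs(W[:,1]-cy)<16)&(r<56)
    a=np.degrees(np.arctan2(W[:,0]-cx,W[:,2]-cz))
    k=m&(r>22);h=np.histogram(a[k],np.arange(-180,181,15));print(n,m.sum(),dict(zip(h[1][:-1].tolist(),h[0].tolist())),"y",W[m,1].min().round(),W[m,1].max().round())
    for a0 in range(-90,121,15):
        q=k&(abs(a-a0)<7.5)
        if q.sum()>2: print(a0,q.sum(),r[q].max().round(1))
    b=(W[:,2]>170)&(W[:,2]<179)&(W[:,1]<-280)&(W[:,1]>-330)&(abs(W[:,0]-535)<45)
    if b.sum()>5: print("nutbar y",W[b,1].min().round(1),np.percentile(W[b,1],[50,98]).round(1))
    return p
E
python3 - <<'E'
from h import *
s=state();print(s["eef_pos"])
nut("scene");p=nut("top");red("scene");red("top")
w,_=read_camera("wrist");t=cv2.resize(p[150:250,370:470],None,fx=4,fy=4);cv2.imwrite("pics/n1.png",np.hstack([t,w[:,120:520]]))
E
```

```text
[ 500.94213491 -308.44193925  208.38150063]
scene 58 {-180: 0, -165: 0, -150: 0, -135: 0, -120: 0, -105: 0, -90: 2, -75: 0, -60: 0, -45: 0, -30: 0, -15: 0, 0: 0, 15: 9, 30: 22, 45: 1, 60: 2, 75: 2, 90: 1, 105: 5, 120: 0, 135: 6, 150: 0, 165: 0} y -353.0 -325.0
30 20 46.0
45 12 43.2
75 3 38.0
105 5 53.2
nutbar y -315.7 [-306.2 -282.2]
top 4 {-180: 0, -165: 0, -150: 0, -135: 0, -120: 0, -105: 0, -90: 0, -75: 0, -60: 0, -45: 0, -30: 0, -15: 0, 0: 0, 15: 0, 30: 0, 45: 0, 60: 0, 75: 0, 90: 1, 105: 3, 120: 0, 135: 0, 150: 0, 165: 0} y -326.0 -325.0
105 4 53.6
nutbar y -311.1 [-301.9 -296.2]
scene all 283 [514. -56. 117.] [550.  62. 157.] [538.8   4.5 134.6]
scene paddle 64 [534.  23. 140.] [544.  62. 157.] [540.8  41.8 149.8]
top all 247 [509. -56. 105.] [547.  61. 160.] [529.3 -12.7 134.6]
top paddle 48 [532.  20. 141.] [538.  61. 160.] [534.7  40.6 153.9]
```

View pics/n1.png

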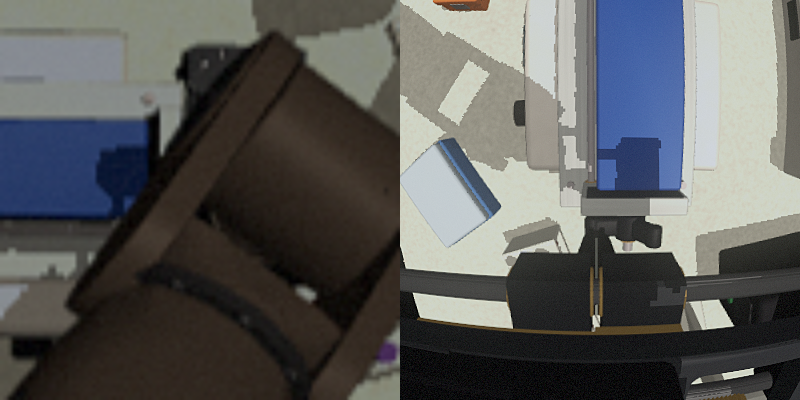

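Emit:
servo_tool:
  moves: [0.083,-0.087,0,0,0,0.083,-0.087,-0.08,0,0,0.083,-0.087,-0.145,0,0,0.083,-0.087,-0.19,0,0,0.083,-0.087,-0.225,0,0,0.083,-0.087,-0.225,0,0,0.083,-0.087,-0.225,0,0]

```text
t: 20.22
eef_pos: [534.7, -339.2, 118.2]
tcp_rot: [-3.141, -0.001, 1.552]
ft_force: [0.0, -0.1, 0.9]
opening: 0.006
grip_force: 0.0
```

Run:
```python
from h import *
s=state();print(s["eef_pos"],s["ft_force"])
nut("scene")
p=fingers(s["eef_pos"],40)
cv2.imwrite("pics/n2.png",cv2.resize(p[120:240,190:340],None,fx=5,fy=5))
```

```text
[ 534.69733066 -339.2447397   118.22464391] [ 0.01320884 -0.07024323  0.9250956 ]
scene 103 {-180: 0, -165: 0, -150: 0, -135: 0, -120: 0, -105: 0, -90: 1, -75: 1, -60: 0, -45: 0, -30: 0, -15: 6, 0: 39, 15: 9, 30: 22, 45: 1, 60: 2, 75: 2, 90: 0, 105: 6, 120: 0, 135: 6, 150: 0, 165: 0} y -354.0 -325.0
0 16 55.3
15 31 55.8
30 18 45.0
45 12 44.9
75 3 38.1
105 4 53.6
nutbar y -329.8 [-305.8 -296.9]
32 4 [ 555. -342.  155.] [ 561. -337.  157.]
40 4 [ 535. -343.  159.] [ 560. -331.  165.]
48 10 [ 533. -341.  166.] [ 544. -329.  173.]
56 14 [ 533. -345.  174.] [ 545. -328.  182.]
64 12 [ 533. -346.  182.] [ 546. -330.  190.]
72 17 [ 534. -349.  191.] [ 547. -327.  197.]
80 19 [ 530. -348.  199.] [ 547. -329.  206.]
88 15 [ 531. -341.  206.] [ 549. -327.  214.]
96 4 [ 542. -332.  215.] [ 549. -330.  219.]
120 16 [ 528. -355.  238.] [ 561. -307.  245.]
128 26 [ 519. -356.  246.] [ 561. -305.  253.]
```

View pics/n2.png

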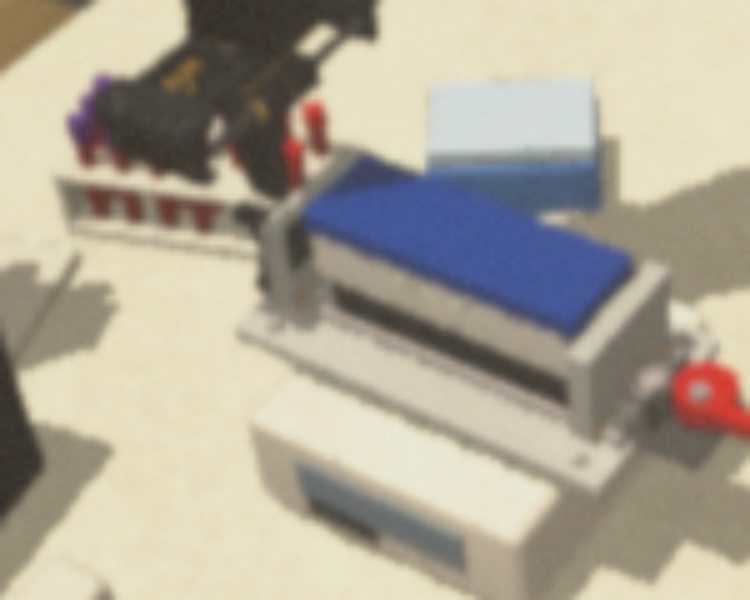

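Emit:
servo_tool:
  moves: [0.015,-0.008,0,0,0,0.028,-0.008,-0.006,0,0,0.04,-0.008,-0.016,0,0,0.054,-0.008,-0.028,0,0,0.064,-0.008,-0.042,0,0,0.07,-0.008,-0.056,0,0,0.074,-0.008,-0.068,0,0,0.076,-0.008,-0.08,0,0,0.076,-0.008,-0.092,0,0,0.076,-0.008,-0.092,0,0]

```text
t: 21.15
eef_pos: [565.5, -344.3, 82.0]
tcp_rot: [3.14, 0.001, 1.551]
ft_force: [0.1, -1.4, 1.9]
opening: 0.003
grip_force: 1.0
```

Run:
```python
from h import *
s=state();print(s["eef_pos"],s["ft_force"])
nut("scene")
```

```text
[ 565.4818327  -344.29230176   82.02464781] [ 0.08190909 -1.37834747  1.92014003]
scene 172 {-180: 0, -165: 0, -150: 0, -135: 0, -120: 0, -105: 0, -90: 0, -75: 0, -60: 0, -45: 0, -30: 1, -15: 19, 0: 20, 15: 2, 30: 14, 45: 24, 60: 23, 75: 19, 90: 19, 105: 19, 120: 0, 135: 0, 150: 0, 165: 0} y -357.0 -325.0
-15 7 43.5
0 30 45.1
15 4 30.2
30 6 53.0
45 18 55.8
60 27 54.3
75 22 47.4
90 14 40.3
105 26 53.7
120 6 42.2
nutbar y -312.6 [-304.3 -284.9]
```

Emit:
servo_tool:
  moves: [0,0.005,0.08,0,0,0,0.005,0.15,0,0,-0.07,0.005,0.16,0,0,-0.139,0.005,0.16,0,0,-0.139,0.005,0.15,0,0,-0.139,0.005,0.09,0,0,-0.139,0.005,0.07,0,0,-0.139,0.005,0.07,0,0,-0.119,0.005,0.077,0,0,-0.104,0.005,0.082,0,0,-0.085,0.005,0.086,0,0,-0.062,0.005,0.09,0,0]

```text
t: 22.2
eef_pos: [538.6, -341.1, 117.3]
tcp_rot: [-3.136, -0.002, 1.551]
ft_force: [-11.3, -1.0, -0.6]
opening: 0.004
grip_force: 4.5
```

Emit:
servo_tool:
  moves: [0.01,0,0,0,0,0.022,0,-0.006,0,0,0.036,0,-0.018,0,0,0.048,0,-0.03,0,0,0.056,0,-0.044,0,0,0.06,0,-0.058,0,0,0.062,0,-0.07,0,0,0.062,0,-0.082,0,0,0.062,0,-0.092,0,0,0.062,0,-0.092,0,0]

```text
t: 23.03
eef_pos: [566.1, -341.9, 81.9]
tcp_rot: [3.14, 0.001, 1.551]
ft_force: [-0.4, 0.7, 2.7]
opening: 0.005
grip_force: 1.0
```

Run:
```python
from h import *
s=state();print(s["eef_pos"],s["ft_force"])
nut("scene");red("scene")
```

```text
[ 566.108759   -341.92494024   81.92206589] [-0.42473766  0.69638701  2.71841231]
scene 177 {-180: 0, -165: 0, -150: 0, -135: 0, -120: 0, -105: 0, -90: 0, -75: 0, -60: 0, -45: 0, -30: 1, -15: 16, 0: 24, 15: 3, 30: 13, 45: 29, 60: 24, 75: 17, 90: 19, 105: 15, 120: 1, 135: 0, 150: 0, 165: 0} y -354.0 -325.0
-15 8 43.6
0 28 45.4
15 5 32.8
30 9 54.9
45 17 55.9
60 31 53.6
75 19 45.9
90 14 40.0
105 26 52.6
120 5 43.2
nutbar y -329.2 [-302.1 -289.6]
scene all 281 [514. -56. 118.] [551.  62. 159.] [538.7   5.2 134.5]
scene paddle 67 [536.  22. 140.] [544.  62. 159.] [540.7  42.4 149.5]
```

Emit:
servo_tool:
  moves: [0,0,0.08,0,0,0,0,0.15,0,0,-0.07,0,0.16,0,0,-0.139,0,0.16,0,0,-0.139,0,0.15,0,0,-0.139,0,0.09,0,0,-0.139,0,0.07,0,0,-0.139,0,0.07,0,0,-0.119,0,0.077,0,0,-0.104,0,0.082,0,0,-0.085,0,0.086,0,0,-0.062,0,0.09,0,0]

```text
t: 24.13
eef_pos: [538.4, -341.1, 116.4]
tcp_rot: [-3.136, -0.002, 1.551]
ft_force: [-11.4, -0.7, -0.9]
opening: 0.007
grip_force: 4.6
```

Emit:
servo_tool:
  moves: [0.01,0,0,0,0,0.022,0,-0.006,0,0,0.036,0,-0.018,0,0,0.048,0,-0.03,0,0,0.056,0,-0.044,0,0,0.06,0,-0.058,0,0,0.062,0,-0.07,0,0,0.062,0,-0.082,0,0,0.062,0,-0.092,0,0,0.062,0,-0.092,0,0]

```text
t: 24.97
eef_pos: [566.0, -342.0, 81.2]
tcp_rot: [3.14, 0.001, 1.551]
ft_force: [0.7, 1.1, 2.7]
opening: 0.004
grip_force: 1.1
```

Run:
```python
from h import *
s=state();print(s["eef_pos"],s["ft_force"])
nut("scene");red("scene")
for n in("scene","top"):
    p,d,c=look(n);W,H,u,v=cloud(p,d,c)
    b=(abs(W[:,0]-535)<40)&(W[:,1]>-340)&(W[:,1]<-40)
    l=b&(abs(W[:,2]-188.7)<4)
    k=b&(abs(W[:,2]-174.5)<3)&(W[:,1]>-120)
    q=b&(abs(W[:,2]-174.5)<3)&(W[:,1]<-280)
    print(n,"lid",np.percentile(W[l,1],[1,99]).round(1),W[l,0].min(),W[l,0].max(),"lbar",np.percentile(W[k,1],[2,98]).round(1),"nbar",np.percentile(W[q,1],[2,98]).round(1) if q.sum() else 0)
```

```text
[ 566.04820542 -341.96305996   81.15914302] [0.67544954 1.11308146 2.68804296]
scene 183 {-180: 0, -165: 0, -150: 0, -135: 0, -120: 0, -105: 0, -90: 0, -75: 0, -60: 0, -45: 0, -30: 0, -15: 18, 0: 25, 15: 2, 30: 13, 45: 27, 60: 25, 75: 19, 90: 16, 105: 16, 120: 0, 135: 0, 150: 0, 165: 0} y -356.0 -325.0
-15 6 43.4
0 26 46.3
15 11 41.1
30 8 55.6
45 15 55.8
60 32 55.1
75 22 47.0
90 15 39.6
105 21 43.4
120 5 43.6
nutbar y -329.9 [-300.2 -282.9]
scene all 284 [513. -56. 120.] [550.  62. 159.] [538.6   4.8 134.6]
scene paddle 66 [536.  22. 141.] [544.  62. 159.] [540.7  41.9 149.5]
scene lid [-285.8  -99.9] 501.67309739068037 572.7863828670763 lbar [-109.2  -82.2] nbar [-334.3 -285.2]
top lid [-270.6  -99.6] 503.43245196198006 568.4887145916176 lbar [-106.1  -80.8] nbar 0
```

Emit:
servo_tool:
  moves: [0,0,0.08,0,0,0,0,0.15,0,0,-0.07,0,0.16,0,0,-0.139,0,0.16,0,0,-0.139,0,0.15,0,0,-0.139,0,0.09,0,0,-0.139,0,0.07,0,0,-0.139,0,0.07,0,0,-0.119,0,0.077,0,0,-0.104,0,0.082,0,0,-0.085,0,0.086,0,0,-0.062,0,0.09,0,0]

```text
t: 26.17
eef_pos: [538.3, -341.0, 115.6]
tcp_rot: [-3.136, -0.002, 1.551]
ft_force: [-12.5, -0.7, -2.1]
opening: 0.009
grip_force: 4.9
```

Emit:
servo_tool:
  moves: [0.006,0,0,0,0,0.008,0,-0.001,0,0,0.008,0,-0.001,0,0,-0.03,0,0,0,0,-0.03,0,0.08,0,0,-0.03,0,0.16,0,0,0.0,0,0.24,0,0,0.0,0.1,0.25,0,0,0.0,0.2,0.25,0,0,0,0.3,0.25,0,0,0.06,0.4,0.25,0,0,0.08,0.5,0.25,0,0]

```text
t: 27.17
eef_pos: [573.0, -143.9, 217.5]
tcp_rot: [3.139, 0.001, 1.55]
ft_force: [1.4, 0.1, 0.1]
opening: 0.004
grip_force: 0.0
```

Run:
```python
from h import *
s=state();print(s["eef_pos"],s["ft_force"])
nut("scene");red("scene");red("top")
```

```text
[ 572.99291213 -143.91257801  217.47384773] [1.44754317 0.13478208 0.06820795]
scene 103 {-180: 0, -165: 0, -150: 0, -135: 0, -120: 0, -105: 0, -90: 1, -75: 19, -60: 0, -45: 0, -30: 0, -15: 0, 0: 0, 15: 7, 30: 30, 45: 8, 60: 1, 75: 0, 90: 0, 105: 5, 120: 0, 135: 4, 150: 1, 165: 0} y -353.0 -326.0
-75 13 43.0
-60 7 37.2
30 19 43.4
45 25 49.3
105 4 53.9
nutbar y -303.9 [-297.9 -282.9]
scene all 284 [517. -56. 118.] [550.  62. 159.] [540.5   8.3 134.5]
scene paddle 65 [539.  22. 140.] [546.  62. 159.] [542.7  42.1 150.3]
top all 152 [512. -37. 112.] [547.  61. 162.] [534.2   8.2 138. ]
top paddle 46 [534.  20. 148.] [540.  61. 162.] [537.3  40.6 154.5]
```

Emit:
servo_tool:
  moves: [0.005,0.1,0,0,0,0.005,0.2,0,0,0,0.005,0.3,0,0,0,0.005,0.4,0,0,0,0.005,0.475,0,0,0,0.005,0.475,0,0,0,0.005,0.475,-0.08,0,0,0.005,0.475,-0.16,0,0,0.005,0.475,-0.24,0,0,0.005,0.475,-0.31,0,0,0.005,0.475,-0.325,0,0,0.005,0.475,-0.325,0,0]

```text
t: 28.32
eef_pos: [572.9, 43.7, 84.7]
tcp_rot: [-3.139, 0.0, 1.55]
ft_force: [0.1, -0.2, -0.0]
opening: 0.006
grip_force: 0.0
```

Emit:
servo_tool:
  moves: [-0.05,0.009,0,0,0,-0.078,0.011,0,0,0,-0.105,0.011,0,0,0,-0.133,0.007,0,0,0,-0.16,0,0,0,0,-0.185,-0.013,0,0,0,-0.21,-0.028,0,0,0,-0.232,-0.045,0,0,0,-0.253,-0.065,0,0,0,-0.268,-0.088,0,0,0,-0.283,-0.113,0,0,0,-0.29,-0.136,0,0,0]

```text
t: 29.32
eef_pos: [458.2, -10.8, 87.7]
tcp_rot: [3.138, 0.0, 1.551]
ft_force: [1.5, 0.7, 0.5]
opening: 0.005
grip_force: 0.7
```

Emit:
servo_tool:
  moves: [-0.008,-0.023,0,0,0,-0.01,-0.034,0,0,0,-0.01,-0.04,0,0,0,-0.01,-0.04,0,0,0]

```text
t: 29.65
eef_pos: [455.4, -19.1, 87.2]
tcp_rot: [3.136, -0.011, 1.546]
ft_force: [19.0, 83.4, 8.9]
opening: 0.006
grip_force: 41.5
```

Run:
```python
from h import *
s=state();print(s["eef_pos"],s["ft_force"])
red("scene");red("top")
p,_=read_camera("scene");cv2.imwrite("pics/l1.png",cv2.resize(p[120:250,200:380],None,fx=4,fy=4))
```

```text
[455.41932065 -19.10193124  87.18849644] [18.97750221 83.3658083   8.87643697]
scene all 127 [477. -63. 116.] [561. -30. 138.] [538.4 -43.5 129.9]
top all 46 [514. -65. 106.] [556. -31. 137.] [534.2 -52.7 129. ]
```

View pics/l1.png

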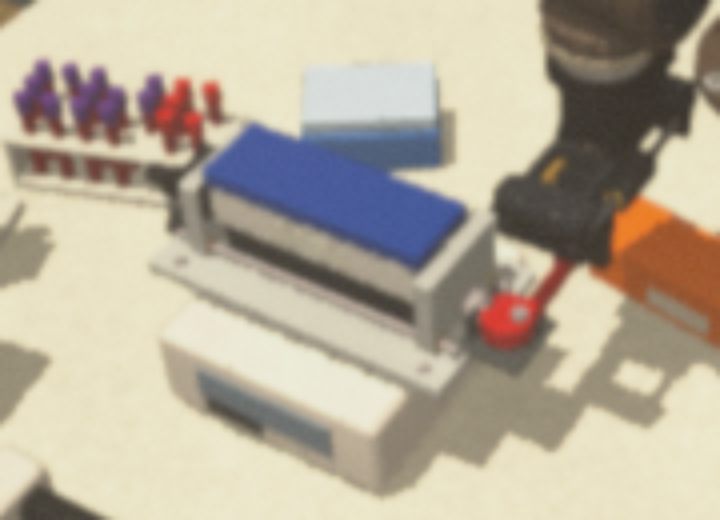

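The lever points to −x at its end stop and pushing meets 83 N. Backing off.

Emit:
servo_tool:
  moves: [0,0.03,0,0,0,0,0.09,0.02,0,0,0,0.12,0.1,0,0.5,0,0.12,0.2,0,1,0.05,0.12,0.25,0.02,1,0.1,0.12,0.25,0.04,1,0.1,0.12,0.25,0.06,1,0.1,0.12,0.25,0.06,1]

```text
t: 30.47
eef_pos: [493.7, 21.6, 186.5]
tcp_rot: [3.141, 0.001, 1.742]
ft_force: [0.0, 0.1, -0.6]
opening: 0.366
grip_force: 0.0
```

Run:
```python
from h import *
s=state();print(s["eef_pos"],s["tcp_rot"],s["ft_force"])
red("scene");red("top")
carton("scene",(440,640),(70,230),(35,60)); carton("top",(440,640),(70,230),(35,60))
carton("scene",(430,700),(180,450),(45,60)); carton("top",(430,700),(180,450),(45,60))
p,d,c=look("scene");W,H,u,v=cloud(p,d,c)
b=(abs(W[:,0]-535)<40)&(W[:,1]>-340)&(W[:,1]<-40)
l=b&(abs(W[:,2]-188.7)<4);k=b&(abs(W[:,2]-174.5)<3)&(W[:,1]>-120)
print("lid",np.percentile(W[l,1],[1,99]).round(1),np.median(W[l,2]),"lbar",np.percentile(W[k,1],[2,98]).round(1),rect(W[l]))
cv2.imwrite("pics/l2.png",np.hstack([p[110:260,200:400],p[150:300,340:540]]).repeat(2,0).repeat(2,1))
```

```text
[493.67988321  21.57164607 186.50563221] [3.14063545e+00 5.19200533e-04 1.74203451e+00] [ 0.01363276  0.11821037 -0.59179381]
scene all 188 [441. -61. 117.] [560. -28. 158.] [517.2 -40.6 134.3]
scene paddle 39 [446. -38. 140.] [483. -31. 158.] [465.4 -33.3 150.8]
top all 195 [439. -65. 105.] [556. -31. 162.] [507.7 -44.2 137.8]
top paddle 61 [439. -40. 146.] [482. -31. 162.] [459.1 -35.9 153.6]
scene 294 [522.3 172.9] [160.7  64.3] 39.8 48.1 [494.1 149.6  47.1]
top 32 [511.4 184.8] [158.6  28.5] 44.2 48.3 [541.5 213.9  47.4]
scene 1659 [509.4 313.4] [156.4 190.6] 10.1 51.9 [548.9 323.8  51.8]
top 1496 [559.8 272.5] [172.8 286.5] 33.6 51.6 [547.  321.3  51.7]
lid [-285.   -99.1] 189.45390181743954 lbar [-110.8  -81.8] (array([ 537.8, -193.1]), array([191.2,  70. ]), 88.1, np.float64(189.5))
```

View pics/l2.png

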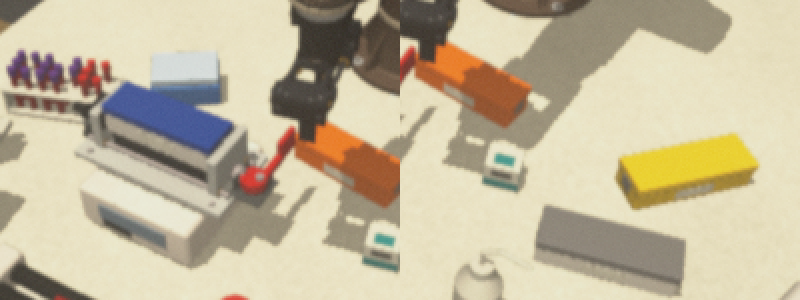

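The lever is closed and the box clamped. The carton (right crop, (503,165)) seems to have been nudged, so I'll locate it.

Run:
```python
from h import *
for n in("scene","top"):
    p,d,c=look(n);W,H,u,v=cloud(p,d,c)
    g=np.zeros((300,400),np.uint8)
    m=(W[:,2]>42)&(W[:,2]<56)&(W[:,0]>400)&(W[:,0]<700)&(W[:,1]>60)&(W[:,1]<460)
    Q=W[m];g[((Q[:,0]-400)).astype(int),(Q[:,1]-60).astype(int)]=1
    g=cv2.dilate(g,np.ones((5,5)))
    k,L,S,C=cv2.connectedComponentsWithStats(g)
    for i in range(1,k):
        q=L[(Q[:,0]-400).astype(int),(Q[:,1]-60).astype(int)]==i
        if q.sum()>30: print(n,q.sum(),*rect(Q[q]))
```

```text
scene 339 [404.8 336.9] [64.  79.1] 42.4 51.5
scene 241 [483.2 140.6] [48.7 51.8] 11.2 48.0
scene 1612 [552.9 320.9] [ 70.3 190.5] 12.1 51.8
top 312 [426.  336.6] [96.6 49.9] 89.7 51.4
top 1357 [551.8 322.2] [ 66.9 191.9] 10.8 51.1
```

Emit:
servo_tool:
  moves: [-0.026,0.1,0,0,0.75,-0.026,0.2,0,0,0.75,-0.026,0.295,0,0,0.75,-0.026,0.295,-0.1,0,0.75,-0.026,0.295,-0.2,0,0.75,-0.026,0.295,-0.28,0,0.75,-0.026,0.295,-0.36,0,0.75,-0.026,0.295,-0.43,0,0.75,-0.026,0.295,-0.48,0,0.75,-0.026,0.295,-0.515,0,0.75,-0.026,0.295,-0.528,0,0.75,-0.026,0.295,-0.528,0,0.75]

```text
t: 31.92
eef_pos: [482.1, 140.1, -26.5]
tcp_rot: [-3.14, -0.0, 1.739]
ft_force: [0.3, 0.2, 0.2]
opening: 0.749
grip_force: 0.0
```

Emit:
servo_tool:
  moves: [0,0,0,0,0,0,0,0,0,0,0,0,0,0,0,0,0,0,0,0,0,0,0,0,0,0,0,0,0,0,0,0,0,0,0]

```text
t: 32.5
eef_pos: [483.0, 140.2, -24.8]
tcp_rot: [3.14, 0.0, 1.739]
ft_force: [-0.5, -0.9, 6.8]
opening: 0.485
grip_force: 29.8
```

Emit:
servo_tool:
  moves: [0,0,0.06,0,0,0,0,0.14,0,0,0,0,0.24,0,0,0.03,0.08,0.3,0,0,0.06,0.17,0.3,0,0,0.1,0.26,0.3,0,0,0.14,0.35,0.3,0,0,0.172,0.43,0.3,0,0,0.172,0.452,0.3,0,0,0.172,0.452,0.28,0,0,0.172,0.452,0.2,0,0,0.172,0.452,0.15,0,0]

```text
t: 33.5
eef_pos: [550.2, 319.7, 32.5]
tcp_rot: [-3.14, 0.001, 1.739]
ft_force: [-0.1, -0.1, -1.8]
opening: 0.485
grip_force: 29.8
```

Emit:
servo_tool:
  moves: [0,0,0,0,0,0,0,-0.01,0,0,0,0,-0.015,0,0,0,0,-0.015,0,0]

```text
t: 33.83
eef_pos: [551.8, 320.6, 29.3]
tcp_rot: [3.141, -0.0, 1.739]
ft_force: [-0.5, 1.1, -1.6]
opening: 0.484
grip_force: 29.8
```

Emit:
servo_tool:
  moves: [0,0,-0.004,0,0,0,0,-0.006,0,0,0,0,-0.006,0,0.6,0,0,-0.006,0,0.75,0,0,-0.006,0,0.9,0,0,-0.006,0,0.9,0,0,-0.006,0,0.9,0,0,0.06,0,0.9,0,0,0.14,0,0.9,0,0,0.24,0,0.9,0,-0.1,0.34,0,0.9,0,-0.2,0.4,0,0.9]

```text
t: 34.83
eef_pos: [551.5, 258.0, 180.0]
tcp_rot: [3.139, -0.001, 1.742]
ft_force: [1.1, -0.2, -0.6]
opening: 0.899
grip_force: 0.0
```

Emit:
servo_tool:
  moves: [0,-0.1,0,0,0.9,-0.05,-0.2,0,0,0.9,-0.1,-0.25,0,0,0.9,-0.1,-0.25,0,0,0.9,-0.1,-0.25,0,0,0.9]

```text
t: 35.25
eef_pos: [511.1, 156.2, 178.1]
tcp_rot: [3.141, -0.0, 1.737]
ft_force: [0.1, -0.1, 0.5]
opening: 0.9
grip_force: 0.0
```

Run:
```python
from h import *
s=state();print(s["eef_pos"],s["ft_force"])
for n in("scene","top"):
    carton(n,zl=(93,110)); carton(n,(500,610),(215,430),zl=(46,56)); red(n)
p,_=read_camera("scene");cv2.imwrite("pics/f.png",cv2.resize(p[110:310,200:530],None,fx=2.4,fy=2.4))
```

```text
[511.14994496 156.18095595 178.08226141] [ 0.14695042 -0.14554105  0.5273997 ]
scene 329 [552.2 321.4] [48.2 51.7] 10.8 99.9 [554.6 321.7  99.8]
scene 1192 [552.1 321. ] [ 70.6 190.5] 11.6 52.1 [557.  323.   51.9]
scene all 167 [444. -63. 115.] [560. -29. 158.] [521.1 -41.1 134.2]
scene paddle 30 [444. -38. 142.] [481. -30. 158.] [465.  -33.8 152.6]
top 20 [637.1 275.4] [ 15.9 209.8] 40.0 102.0 [678.3 224.3 101.1]
top 353 [538.9 389. ] [65.6 54.3] 10.8 51.5 [539.5 389.7  51.3]
top all 251 [439. -65. 106.] [556. -28. 161.] [509.3 -41.4 136.6]
top paddle 66 [439. -51. 140.] [541. -32. 161.] [461.3 -35.9 153.8]
```

View pics/f.png

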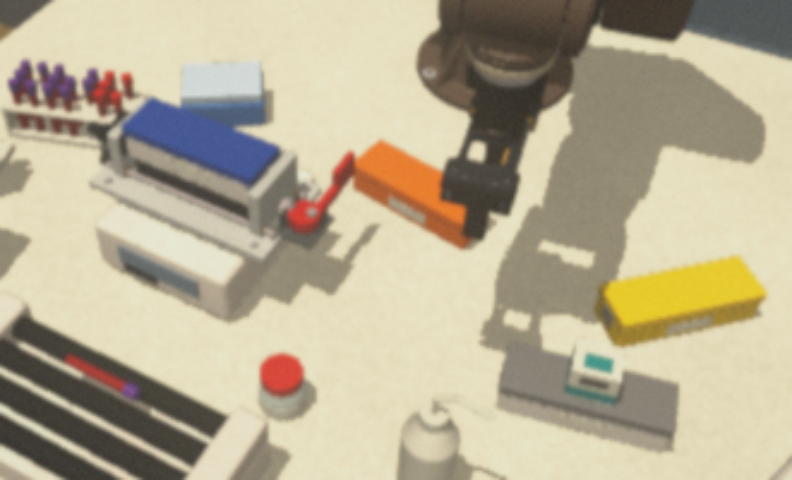

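The carton stands centred on the grey lid (595,370), the box is clamped, the lever is closed at (345,170), and the gripper is free.

```bash
python3 -c "
from cell import *
print(job_done())"
```

```text
the job is handed in; nothing more can be done
None
```

The blue box is on the rails and clamped (nut at about 7 rad, lever at its closed stop), the only carton is back on the grey lid, the gripper is clear, and the job is handed in; the result wasn't reported, and I didn't measure the clamp force itself.

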